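# Screw the lid back on the coffee grinder

## Task

Close the coffee grinder: set its lid on the hopper's threaded neck, turn it back (counter-clockwise from above) until it drops in between the threads, then screw it clockwise fully home, to the stop. Let go of it and leave the other things where they stand.

Things in the scene. Friction and masses are not known exactly. Their poses are not given: they have to be found in the camera images.
- lid_knob (a point): Grip point of the grinder's loose lid: a round black cap 64 mm across with a plain round steel knob, 36 mm across, 36 mm tall. It stands rim down, knob up; 66 mm tall in all, 0.12 kg. The point is on the axis, 52 mm above the lid's lower rim, 22 mm above the cap, 14 mm below the knob's top; z is up the axis. x and y do not tell where the lugs are: find the gaps by feel.
- lid_rim (a point): Centre of the lid's open lower rim, 52 mm below lid_knob. The skirt is 58 mm wide inside and 26 mm deep. Four lugs, unseen from outside, stand 5.5 mm inward from its wall, 90 degrees apart, each 12 degrees long, their undersides 4 mm above the rim.
- neck (a point): Centre of the mouth of the grinder's neck, 127 mm above the worktop, z up. The grinder is a round appliance, steel below, grey above, 116 mm across, fixed, upright, its yaw varies. The neck is 44 mm across, tapered to 39 mm at the top to guide the lid (1.5 mm clearance all round). Height of lid_knob above this point: 40.5 mm with lugs on top of the threads, 31 mm dropped, 27 mm home.
- thread (a point): Centre of the neck level with the threads' flat tops, 7.5 mm below its mouth. Four threads, 90 degrees apart, 54 mm across, with gaps between them. Turned back (counter-clockwise) at most 90 degrees, the lid falls 9.5 mm into the gaps by its weight or a light push (at once, if set down over them). A gap gives 18 degrees of play; a stop ends it on the counter-clockwise side.
- stop (a point): On the neck's axis at the height of the lugs' undersides when home, 21 mm below its mouth. From the gaps the lid screws clockwise 53 to 71 degrees under the threads, sinking 4 mm evenly over the last 53, to a hard stop. Nibs 2.5 mm high on the threads' clockwise ends block clockwise turning while the lugs are still on top; lugs set down on the nibs sit 43 mm (lid_knob above neck).
- small_mug: Bystander: small dark two-tone mug, 63 x 91 x 56 mm, origin at the centre of its underside. It and the lid swap places, left and right of the grinder, from start to start.
- scoop: Bystander: steel coffee scoop lying on the worktop, 149 mm long, 23 mm high.
- filter_box: Bystander: brown carton of coffee filters, 49 x 135 x 112 mm, further back.
- blue_mug: Bystander: dark blue mug, 96 mm tall, further back.

How it is judged:
On the way:
1. the lid has dropped in between the threads of the neck, level and centred, not yet screwed down (z of lid_knob in the frame of neck between 0.0287 and 0.033 m and horizontal distance between lid_knob and neck below 0.004 m and angle between lid_knob's own z axis and vertical below 0.07 rad), for 0.1 s.
At the end, for the whole second after the job is handed in: The lid is screwed home: lid_knob stands less than 28.2 mm (nominally 27 mm, i.e. within about 15 degrees of the stop) above the neck's mouth and within 4 mm of its axis, level within 0.05 rad, at rest and released (z of lid_knob in the frame of neck between 0.025 and 0.0282 m and horizontal distance between lid_knob and neck below 0.004 m and angle between lid_knob's own z axis and vertical below 0.05 rad and linear speed of lid below 0.02 m/s); the robot touches nothing.
It fails at once if a bystander is pushed more than 3 cm from its place (distance of any of small_mug, scoop, filter_box, blue_mug from where it was at the start of the episode above 0.03 m).
It also fails if it takes over 48 s, if anything falls off the work surface, if the arm or the gripper's body presses on something with over 40 N, if the wrist force passes 120 N, or if a joint passes its speed limit or range.

## Robot

A 7-joint arm with a two-finger parallel gripper is mounted at the origin on a cart in front of the work surface, level with it; the furniture and walls round the work are solid. World frame = base frame: x ahead of the robot, y to its left, z up, the work surface at z = 0. Lengths are in m, angles in rad, forces in N, time in s.
With the tool pointing down it reaches from about 0.4 to 0.85 m from the base axis. Payload 10.4 kg.
Tool frame: the origin (TCP) lies where the fingers leave the gripper's body, on its centre line; the fingertips stand 73 mm ahead of it and the grasp point (between the pads) lies 54 mm ahead of it; z points along the fingers, y is the line along which they close (so a half turn about z gives the same grasp; the last joint's range is limited). The gripper opens to 85 mm and grips with 20 to 120 N. Pads are 22 mm wide; open, the fingers measure 114 mm over their backs; the gripper's body (76 mm by 85 mm) begins 54 mm behind the grasp point. The pads swing forward as they close: fully open they stand 13 mm farther back than shut.
Start: joints at [-1.202, 0.332, -0.065, 1.46, 0.022, 1.35, -0.088], TCP at [0.239, 0.578, 0.304] pointing down, gripper open.
Joint ranges: [-2.6, 2.6], [-0.5, 2.12], [-1.47, 1.34], [0.16, 2.42], [-1.27, 4.41], [0.06, 2.06], [-2.6, 2.6]. Speed limits (rad/s): [2.22, 2.22, 2.79, 2.79, 3.14, 3.14, 3.14].

## Interface

Orientations are given as a unit quaternion [x, y, z, w].
In Python, from workcell import manip, camera gives the robot as it stands. The module is installed in compiled form; this text tells all that it offers.
- The arm moves only by the shell command python3 -m creep 'ROWS' [OPENING] [FORCE]. ROWS is JSON, a list of rows, each a list of 2 entries, a list of its own where there are three numbers: the shift along the tool's x, y, z in mm, then the turn about the tool's z in rad. In form: [[[tx, ty, tz], twist], ...]. A call has 1 to 5 rows; each row is the pose to reach, as a shift and turn from the pose commanded when the call began, along the tool's axes at that moment; what a row does not reach only later rows make up. A row lasts 1/12 s, in which the tool goes at most 41.7 mm and 7.16 degrees, less where a joint would pass 70% of its speed; a pose out of reach is approached as far as the arm can. A call with a gripper value outside its range is refused whole. OPENING is the opening, from 0 (shut) to 1 (fully open), set as the call begins (- or left out, the last holds). The fingers move at their own pace and stop on an object; FORCE is the grip in N (left out, the last holds). Time passes only in rows, so rows that repeat a pose let the fingers close. It gives the time, the measured TCP pose, the force, the opening and the grip force at its end, in the units of the state.
- manip.get_obs(): the state, without advancing time (a new reading comes with each control period).
- camera(name): name is "side" or "top" or "wrist"; returns a dict with "pixels" (420x560x3 uint8, red, green, blue), "z_map" (420x560 float32, m along the optical axis (not along the pixel's ray), 0 where there is no reading), "fx", "fy", "cx", "cy" (pixels), "distortion" ([k1, k2, p1, p2, k3] as OpenCV has them; the pictures are not rectified), "extrinsics" (4x4, takes a point from world to camera coordinates). Camera axes: x right, y down, z forward; pixel columns grow to the right and rows downward; lengths in m; the calibration is good to about 2 mm. A picture is of the moment at which its call begins.
- manip.hand_in(): hands the job in; it is judged then, once.
The state is a dict: "clock": time; "joint_pos": joint angles; "joint_velocities": joint speeds; "tau": joint torques, N m; "position": TCP position; "ee_rot": TCP orientation; "ft_force": force on the tool from outside, world axes, zero at the start; "torque": the same for the moment, N m; "grip_width": opening from 0.0 (shut) to 1.0 (fully open); "grasp_force": force on a finger pad.
Only numpy, scipy, OpenCV 4.12 (cv2) and the standard library are available. Lean on these libraries where they do the work, as an engineer would, in place of code of your own. Each camera call takes 0.05 s, during which the arm holds its last target. There are 200 camera calls.

## Working session

There is one attempt and no reset: what is moved stays moved. The work goes in short steps, Python scripts to look and compute and a shell command to move; the robot and the scene stay as the last step left them, time stands still between calls to the robot, and variables do not carry over. Pictures are saved under pics/ and viewed, at most 10 in all, crops included, and the job is handed in when it is done.

```bash
mkdir -p pics; cat > h.py <<'E'
import numpy as np, cv2
from workcell import manip, camera
def shot(n,f):
    c=camera(n); cv2.imwrite('pics/'+f,c['pixels'][:,:,::-1]); np.savez('pics/'+f[:-4]+'.npz',**c); return c
def world(c):
    K=np.array([[c['fx'],0,c['cx']],[0,c['fy'],c['cy']],[0,0,1]],float)
    v,u=np.mgrid[0:420,0:560]
    p=cv2.undistortPoints(np.stack([u,v],-1).reshape(-1,1,2).astype(float),K,np.array(c['distortion'],float)).reshape(420,560,2)
    z=c['z_map'][...,None]; P=np.concatenate([p*z,z],-1)
    E=np.array(c['extrinsics'],float)
    return (P-E[:3,3])@E[:3,:3]
E
python3 - <<'E'
from h import *
o=manip.get_obs(); print({k:np.round(v,3) for k,v in o.items()})
for n in ['side','top']:
    c=shot(n,n+'1.png'); 
a=cv2.imread('pics/side1.png');b=cv2.imread('pics/top1.png')
cv2.imwrite('pics/both1.png',cv2.resize(np.vstack([a,b]),(400,600)))
E
```

```text
{'clock': np.float64(0.0), 'joint_pos': array([-1.202,  0.333, -0.065,  1.461,  0.022,  1.35 , -0.089]), 'joint_velocities': array([-0.001,  0.001,  0.002, -0.001, -0.   , -0.   , -0.   ]), 'tau': array([-0.0000e+00, -6.2543e+01,  4.9000e-02, -3.9162e+01,  1.6000e-02,
        1.0000e-02,  0.0000e+00]), 'position': array([0.239, 0.577, 0.303]), 'ee_rot': array([ 0.195,  0.981, -0.001, -0.   ]), 'ft_force': array([-0.104,  0.361,  0.019]), 'torque': array([0.009, 0.034, 0.034]), 'grasp_force': np.float64(0.0), 'grip_width': np.float64(0.998)}
```

View pics/top1.png

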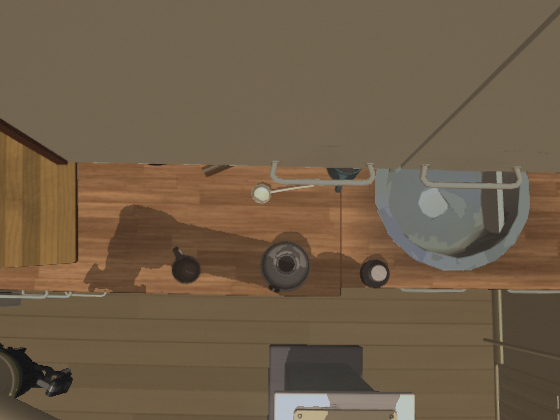

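View pics/side1.png

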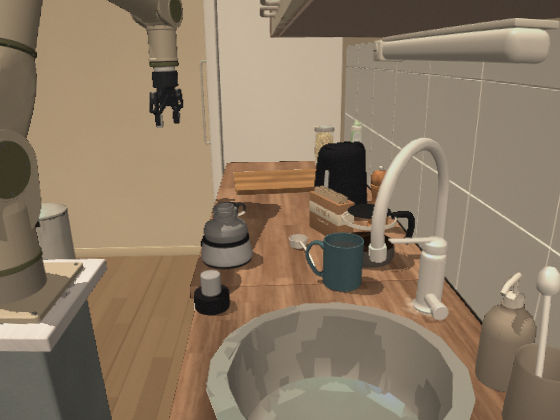

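The top view shows the lid at (377,273) with its steel knob, the grinder at (286,265) and the small mug at (185,268). The side view has the lid at (210,290) and the grinder at (227,235).

```bash
python3 - <<'E'
from h import *
from scipy.optimize import least_squares
def circ(p,r=None):
    f=lambda q: np.hypot(p[:,0]-q[0],p[:,1]-q[1])-(r if r else q[2])
    s=least_squares(f,[*np.median(p,0)[:2],r or .03],loss='soft_l1',f_scale=.001); return np.round(s.x,4)
C={n:dict(np.load(f'pics/{n}1.npz')) for n in ['top','side']}
W={n:world(C[n]) for n in C}
T=W['top']
for v,u in [(273,377),(265,286),(268,185)]: print(u,v,np.round(T[v,u],4))
def rep(n,P,c,R):
    m=np.hypot(P[...,0]-c[0],P[...,1]-c[1])<R
    p=P[m]; p=p[(p[:,2]>.01)&(p[:,2]<.25)]
    h,e=np.histogram(p[:,2],np.arange(.0,.15,.006))
    print(n,len(p),'zmax',p[:,2].max())
    for i,k in enumerate(h):
        if k>8:
            q=p[(p[:,2]>=e[i])&(p[:,2]<e[i+1])]; print(round(e[i],3),k,'mean',q.mean(0).round(4),'min',q.min(0).round(4)[:2],'max',q.max(0).round(4)[:2],'circ',circ(q))
for n in C:
    rep(n+' lid',W[n],T[273,377],.05); rep(n+' grinder',W[n],T[265,286],.075)
E
```

```text
377 273 [ 0.418  -0.0604  0.0692]
286 265 [0.4309 0.1405 0.0994]
185 268 [0.4242 0.3712 0.0068]
top lid 660 zmax 0.07139787009439631
0.012 12 mean [ 0.4075 -0.0414  0.0155] min [ 0.3855 -0.0614] max [ 0.4377 -0.0319] circ [ 0.4182 -0.0644  0.0323]
0.018 10 mean [ 0.416  -0.0366  0.0216] min [ 0.3965 -0.0422] max [ 0.442 -0.033] circ [ 38.8021 376.9913 378.9764]
0.024 151 mean [ 0.4175 -0.0602  0.0282] min [ 0.3855 -0.0938] max [ 0.449  -0.0323] circ [ 0.4183 -0.065   0.0268]
0.03 237 mean [ 0.4176 -0.061   0.032 ] min [ 0.3877 -0.0958] max [ 0.4487 -0.0337] circ [ 0.4185 -0.0658  0.027 ]
0.036 11 mean [ 0.4101 -0.0521  0.0382] min [ 0.3877 -0.0644] max [ 0.4323 -0.0374] circ [ 0.4174 -0.0772  0.0295]
0.048 9 mean [ 0.4143 -0.0503  0.0511] min [ 0.4009 -0.06  ] max [ 0.4297 -0.0458] circ [ 0.4181 -0.0637  0.0173]
0.06 84 mean [ 0.4172 -0.0623  0.0644] min [ 0.4007 -0.0814] max [ 0.4358 -0.0465] circ [ 0.4168 -0.0635  0.0133]
0.066 128 mean [ 0.4187 -0.0643  0.0681] min [ 0.4027 -0.0809] max [ 0.4336 -0.0473] circ [ 0.4192 -0.0638  0.0121]
top grinder 2034 zmax 0.13071366681317959
0.01
[... 4423 characters left out ...]
087 ] min [0.39  0.096] max [0.4768 0.1647] circ [0.4338 0.1396 0.0378]
0.09 106 mean [0.4355 0.121  0.092 ] min [0.402 0.104] max [0.4638 0.1549] circ [0.4334 0.1419 0.029 ]
0.096 65 mean [0.4351 0.1201 0.099 ] min [0.4071 0.1113] max [0.4597 0.1375] circ [0.4333 0.1406 0.0268]
0.102 78 mean [0.4332 0.1217 0.1052] min [0.4067 0.1104] max [0.4599 0.1495] circ [0.4337 0.141  0.0266]
0.108 61 mean [0.4371 0.1229 0.1105] min [0.4108 0.1115] max [0.4603 0.1363] circ [0.4338 0.1398 0.023 ]
0.114 108 mean [0.4343 0.1335 0.1174] min [0.4073 0.1117] max [0.4604 0.1611] circ [0.434  0.1372 0.0226]
0.12 110 mean [0.4332 0.1366 0.1228] min [0.4096 0.1143] max [0.4588 0.1631] circ [0.4334 0.1395 0.0197]
```

```bash
cat >> h.py <<'E'
from scipy.spatial.transform import Rotation as Ro
def to(*t):
    "shift in mm along tool axes from the present TCP pose to TCP target"
    o=manip.get_obs(); R=Ro.from_quat(o['ee_rot'])
    d=R.inv().apply(np.array(t)-o['position'])*1000
    x=R.as_matrix()[:,0]; z=R.as_matrix()[:,2]
    print('t',round(float(o['clock']),2),'pos',np.round(o['position'],4),'yaw',round(float(np.arctan2(x[1],x[0])),3),'tilt',np.round(z[:2],4),'shift',np.round(d,1),'q',np.round(o['joint_pos'],2),'F',np.round(o['ft_force'],1),'M',np.round(o['torque'],2),'grip',np.round([o['grip_width'],o['grasp_force']],2))
E
python3 -m creep '[[[-340,-322,0],1.0],[[-340,-322,0],1.0],[[-340,-322,0],1.0],[[-340,-322,0],1.0],[[-340,-322,0],1.0]]' 1
python3 -c "from h import *; to(.43,.15,.3); to(.4195,-.064,.2)"
```

```text
clock: 0.52
position: [0.3241, 0.3854, 0.3035]
ee_rot: [0.489, 0.872, -0.0, -0.0]
ft_force: [0.8, 0.0, 0.5]
grip_width: 1.001
grasp_force: 0.0
t 0.52 pos [0.3241 0.3854 0.3035] yaw 2.119 tilt [-0.0005 -0.0003] shift [-256.1  -32.2    3.5] q [-1.05  0.06  0.09  1.78 -0.01  1.3  -0.41] F [0.8 0.  0.5] M [ 0.03 -0.03 -0.02] grip [1. 0.]
t 0.52 pos [0.3241 0.3854 0.3035] yaw 2.119 tilt [-0.0005 -0.0003] shift [-433.3 -152.6  103.6] q [-1.05  0.06  0.09  1.78 -0.01  1.3  -0.41] F [0.8 0.  0.5] M [ 0.03 -0.03 -0.02] grip [1. 0.]
```

```bash

python3 -m creep '[[[-256,-32,0],0.37],[[-256,-32,0],0.37],[[-256,-32,0],0.37],[[-256,-32,0],0.37],[[-256,-32,0],0.37]]' >/dev/null
python3 -c "from h import *; to(.43,.15,.3); to(.4195,-.064,.2)"
```

```text
t 0.93 pos [0.4108 0.196  0.3038] yaw 1.754 tilt [-0.0001  0.0004] shift [-48.7  10.5   3.8] q [-0.85 -0.06  0.29  1.9   0.02  1.3  -0.38] F [1.3 0.5 0.2] M [ 0.04 -0.06  0.05] grip [1. 0.]
t 0.93 pos [0.4108 0.196  0.3038] yaw 1.754 tilt [-0.0001  0.0004] shift [-257.3  -38.8  103.7] q [-0.85 -0.06  0.29  1.9   0.02  1.3  -0.38] F [1.3 0.5 0.2] M [ 0.04 -0.06  0.05] grip [1. 0.]
```

```bash

python3 -m creep '[[[-257,-39,0],0],[[-257,-39,0],0],[[-257,-39,0],0],[[-257,-39,50],0],[[-257,-39,104],0]]' >/dev/null
python3 -m creep '[[[-50,0,30],0],[[-50,0,30],0],[[-50,0,30],0]]' 0.8 >/dev/null
python3 -c "from h import *; to(.4195,-.064,.2); shot('wrist','w1.png')"
```

```text
t 1.6 pos [ 0.425  -0.0489  0.229 ] yaw 1.75 tilt [-0.0031 -0.001 ] shift [-13.9  -8.   29. ] q [-0.62 -0.09  0.61  2.07  0.06  1.14  0.14] F [-0.   0.2  0.3] M [-0.05  0.06 -0.03] grip [0.8 0. ]
```

View pics/w1.png

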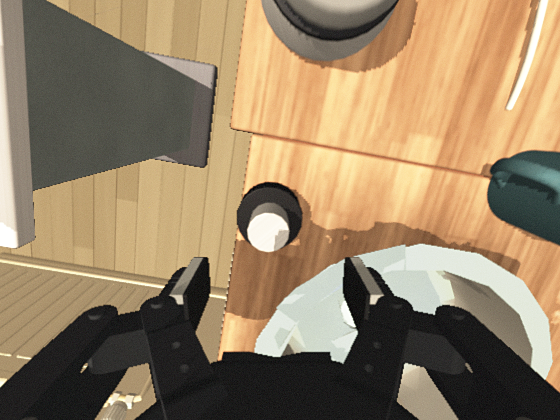

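Wrist view: the lid's knob is at (268,230), its cap at (269,215). The basin rim runs near (300,290), close to where the right finger will come down, so I'll check its height.

```bash

python3 - <<'E'
from h import *
from scipy.optimize import least_squares
def circ(p,r0):
    s=least_squares(lambda q: np.hypot(p[:,0]-q[0],p[:,1]-q[1])-q[2],[*p.mean(0)[:2],r0],loss='soft_l1',f_scale=.0005); return np.round(s.x,4)
P=world(dict(np.load('pics/w1.npz')))
m=np.hypot(P[...,0]-.42,P[...,1]+.064)<.045
m[240:, :]&=True
p=P[m]
for a,b in [(.058,.075),(.04,.058),(.024,.034)]:
    q=p[(p[:,2]>a)&(p[:,2]<b)]; print(a,len(q),q.mean(0).round(4),q.min(0).round(4),q.max(0).round(4))
    h=cv2.minEnclosingCircle((q[:,:2]*1000).astype(np.float32)); print(h)
T=world(dict(np.load('pics/top1.npz')))
for x in [.46,.47,.48,.49,.5]:
    print(x,[round(float(T[...,2][(abs(T[...,0]-x)<.005)&(abs(T[...,1]-y)<.006)&(T[...,2]<.3)].max(initial=-9)),3) for y in (-.03,-.045,-.06,-.075,-.09,-.105)])
E
```

```text
0.058 1353 [ 0.4207 -0.0634  0.0653] [ 0.4034 -0.0819  0.058 ] [ 0.4385 -0.047   0.0675]
((420.89752197265625, -64.65501403808594), 17.85483169555664)
0.04 194 [ 0.4198 -0.0506  0.049 ] [ 0.4031 -0.065   0.0401] [ 0.4379 -0.047   0.0578]
((420.47772216796875, -62.331947326660156), 17.62676239013672)
0.024 1721 [ 0.4199 -0.055   0.0295] [ 0.3886 -0.0952  0.0241] [ 0.4524 -0.0327  0.0339]
((420.77984619140625, -64.71345520019531), 32.3652229309082)
0.46 [0.004, 0.006, 0.005, 0.005, 0.005, 0.005]
0.47 [0.005, 0.006, 0.004, 0.007, 0.005, 0.005]
0.48 [0.005, 0.006, 0.003, 0.006, 0.004, 0.004]
0.49 [0.006, 0.005, 0.004, 0.008, 0.009, 0.007]
0.5 [0.007, 0.006, 0.008, 0.006, 0.007, 0.007]
```

```bash

python3 -m creep '[[[-14,-7,30],0],[[-14,-7,60],0],[[-14,-7,85],0],[[-14,-7,85],0]]' >/dev/null
python3 -c "from h import *; to(.4203,-.0643,.108)"
```

```text
t 1.98 pos [ 0.4198 -0.0593  0.1428] yaw 1.756 tilt [-0.0057 -0.0007] shift [-5.  -0.2 34.8] q [-0.6   0.05  0.66  2.17 -0.04  0.93  0.26] F [-0.2 -0.1  0.1] M [0.02 0.08 0.02] grip [0.8 0. ]
```

```bash

python3 -m creep '[[[-5,0,20],0],[[-5,0,34],0],[[-5,0,34],0]]' >/dev/null
python3 -c "from h import *; to(.4203,-.0643,.108)"
```

```text
t 2.23 pos [ 0.4224 -0.0644  0.1114] yaw 1.756 tilt [-0.0023 -0.0001] shift [ 0.5 -2.   3.4] q [-0.58  0.13  0.66  2.19 -0.11  0.85  0.33] F [-1.3 -0.1 -0.7] M [0.02 0.02 0.01] grip [0.8 0. ]
```

```bash

python3 -m creep '[[[0,-2,2],0],[[0,-2,2],0],[[0,-2,2],0]]' >/dev/null
python3 -c "from h import *; to(.4203,-.0643,.108)"
python3 -m creep '[[[0,0,0],0],[[0,0,0],0],[[0,0,0],0],[[0,0,0],0],[[0,0,0],0]]' 0.1 40 >/dev/null
python3 -c "from h import *; to(.4203,-.0643,.108)"
```

```text
t 2.48 pos [ 0.4214 -0.0654  0.1112] yaw 1.755 tilt [0.0016 0.0008] shift [ 1.3 -0.9  3.2] q [-0.58  0.13  0.66  2.2  -0.1   0.85  0.33] F [-0.1  0.  -0.5] M [ 0.04 -0.02 -0.01] grip [0.8 0. ]
t 2.9 pos [ 0.4212 -0.0657  0.1106] yaw 1.755 tilt [0.0006 0.0006] shift [ 1.5 -0.6  2.6] q [-0.58  0.13  0.66  2.2  -0.1   0.85  0.33] F [-3.3  0.7  8.5] M [ 0.14  0.42 -0.04] grip [ 0.41 39.08]
```

```bash

python3 -m creep '[[[0,0,-30],0],[[0,0,-65],0],[[0,0,-105],0],[[0,0,-145],0],[[0,0,-145],0]]' - 60 >/dev/null
python3 -c "from h import *; to(.4335,.1400,.255)"
```

```text
t 3.32 pos [ 0.4234 -0.0663  0.2618] yaw 1.754 tilt [0.0098 0.0022] shift [201.   47.4   7.4] q [-0.63 -0.14  0.64  2.04  0.09  1.21  0.16] F [ 1.1  0.2 -0.6] M [ 0.01 -0.11 -0.02] grip [ 0.4  60.15]
```

```bash

python3 -m creep '[[[40,9,0],0],[[80,19,0],0],[[120,28,0],0],[[160,38,0],0],[[190,45,0],0]]' >/dev/null
python3 -m creep '[[[0,0,0],0],[[0,0,0],0]]' >/dev/null
python3 -c "from h import *; to(.4335,.1400,.255)"
```

```text
t 3.9 pos [0.43   0.1307 0.2547] yaw 1.758 tilt [-0.0005 -0.0008] shift [ 8.5  5.2 -0.3] q [-0.81 -0.04  0.41  1.99  0.02  1.19 -0.22] F [-0.7 -1.  -0.8] M [-0.07  0.03  0.04] grip [ 0.4  60.14]
```

```bash

python3 -m creep '[[[8,5,0],0],[[8,5,0],0],[[8,5,0],0],[[8,5,0],0]]' >/dev/null
python3 - <<'E'
from h import *
from scipy.optimize import least_squares
to(.4335,.1400,.255)
c=shot('side','s2.png'); P=world(c); t=shot('top','t2.png')
cv2.imwrite('pics/s2c.png',cv2.resize(c['pixels'][110:290,130:330,::-1],None,fx=3,fy=3,interpolation=cv2.INTER_CUBIC))
def circ(p,r):
    s=least_squares(lambda q: np.hypot(p[:,0]-q[0],p[:,1]-q[1])-r,[.433,.14],loss='soft_l1',f_scale=.0005); return np.round(s.x,4)
m=np.hypot(P[...,0]-.433,P[...,1]-.14)<.06
p=P[m]
for a,b,r in [(.012,.024,.058),(.0955,.1035,.027),(.1455,.170,.032),(.15,.165,.032)]:
    q=p[(p[:,2]>a)&(p[:,2]<b)]; print(a,len(q),q[:,0].min().round(4),q[:,0].max().round(4),q[:,1].min().round(4),circ(q,r))
h,e=np.histogram(p[:,2],np.arange(.12,.2,.003));print([(round(float(x),3),int(k)) for k,x in zip(h,e)])
E
```

```text
t 4.23 pos [0.4339 0.1373 0.255 ] yaw 1.754 tilt [-0.  0.] shift [2.7 0.1 0. ] q [-0.82 -0.03  0.41  1.97  0.01  1.19 -0.23] F [ 0.2 -0.8 -1.3] M [-0.   -0.04  0.01] grip [ 0.41 60.14]
0.012 273 0.3813 0.49 0.0807 [0.434  0.1419]
0.0955 75 0.4073 0.4599 0.1111 [0.4336 0.1409]
0.1455 335 0.4023 0.4648 0.1031 [0.4331 0.1385]
0.15 204 0.4024 0.4647 0.1031 [0.4332 0.1386]
[(0.12, 58), (0.123, 53), (0.126, 6), (0.129, 0), (0.132, 0), (0.135, 0), (0.138, 0), (0.141, 10), (0.144, 42), (0.147, 38), (0.15, 42), (0.153, 37), (0.156, 43), (0.159, 44), (0.162, 38), (0.165, 39), (0.168, 45), (0.171, 125), (0.174, 26), (0.177, 21), (0.18, 24), (0.183, 29), (0.186, 33), (0.189, 40), (0.192, 42), (0.195, 40)]
```

View pics/s2c.png

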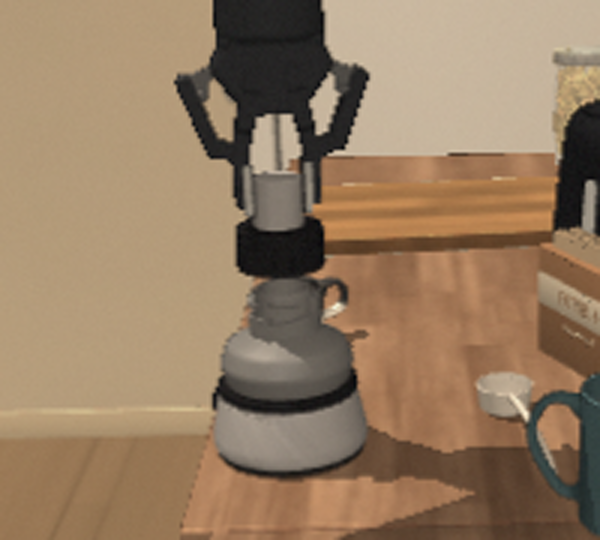

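Side view: the lid hangs level in the pads, (280,250) in the crop, just above the neck at (285,300). It needs about 2.5 mm more in +y.

```bash

python3 -m creep '[[[2.4,0.9,5],0],[[2.4,0.9,12],0],[[2.4,0.9,18],0],[[2.4,0.9,22],0],[[2.4,0.9,22],0]]' >/dev/null
python3 -c "from h import *; to(.4344,.1398,.2261)"
python3 -m creep '[[[0,0,3],0],[[0,0,5],0],[[0,0,6],0],[[0,0,6],0]]' 
python3 -c "from h import *; to(.4344,.1398,.2261)"
```

```text
t 4.75 pos [0.4336 0.1403 0.2317] yaw 1.755 tilt [-0.0017 -0.001 ] shift [-0.6  0.7  5.6] q [-0.82  0.    0.41  2.    0.    1.14 -0.23] F [ 0.  -0.2 -1.2] M [ 0.   -0.01 -0.02] grip [ 0.4  60.14]
clock: 5.08
position: [0.4342, 0.1405, 0.2268]
ee_rot: [0.639, 0.769, -0.0, -0.0]
ft_force: [0.7, 0.6, -1.5]
grip_width: 0.401
grasp_force: 60.1
t 5.08 pos [0.4342 0.1405 0.2268] yaw 1.755 tilt [-0.0001 -0.    ] shift [-0.7  0.1  0.7] q [-0.82  0.01  0.41  2.01 -0.    1.13 -0.22] F [ 0.7  0.6 -1.5] M [-0.02 -0.05 -0.02] grip [ 0.4  60.14]
```

```bash

python3 -m creep '[[[-0.5,0,1],0],[[-0.5,0,2],0],[[-0.5,0,2],0]]' >/dev/null
python3 -c "from h import *; to(.4344,.1398,.2261)"
```

```text
t 5.33 pos [0.4345 0.1402 0.2261] yaw 1.755 tilt [0.0005 0.001 ] shift [-0.4 -0.2 -0. ] q [-0.81  0.01  0.41  2.01 -0.    1.13 -0.22] F [-4.5 -1.1 10.1] M [-0.33  1.08  0.08] grip [ 0.4  61.59]
```

```bash

python3 -m creep '[[[0,0,0],0],[[0,0,0],0],[[0,0,-1],0],[[0,0,-1],0]]' 0.6 >/dev/null
python3 - <<'E'
from h import *
from scipy.optimize import least_squares
to(.4338,.1412,.2261)
c=shot('side','s3.png'); P=world(c)
def circ(p,r):
    s=least_squares(lambda q: np.hypot(p[:,0]-q[0],p[:,1]-q[1])-r,[.433,.14],loss='soft_l1',f_scale=.0005); return np.round(s.x,4)
p=P[np.hypot(P[...,0]-.433,P[...,1]-.14)<.06]
for a,b,r in [(.012,.024,.058),(.122,.14,.032)]:
    q=p[(p[:,2]>a)&(p[:,2]<b)]; print(a,len(q),q[:,0].min().round(4),q[:,0].max().round(4),circ(q,r))
h,e=np.histogram(p[:,2],np.arange(.1,.2,.003));print([(round(float(x),3),int(k)) for k,x in zip(h,e)])
E
```

```text
t 5.67 pos [0.4343 0.1401 0.2261] yaw 1.755 tilt [0.0002 0.0001] shift [ 1.2 -0.3  0. ] q [-0.81  0.01  0.41  2.01 -0.    1.13 -0.22] F [0.2 0.1 0.3] M [ 0.   -0.02  0.04] grip [0.6 0. ]
0.012 279 0.3812 0.49 [0.4339 0.1422]
0.122 237 0.4025 0.4657 [0.4338 0.1416]
[(0.1, 32), (0.103, 37), (0.106, 48), (0.109, 11), (0.112, 14), (0.115, 32), (0.118, 40), (0.121, 42), (0.124, 40), (0.127, 42), (0.13, 34), (0.133, 43), (0.136, 43), (0.139, 38), (0.142, 133), (0.145, 26), (0.148, 20), (0.151, 24), (0.154, 30), (0.157, 24), (0.16, 36), (0.163, 48), (0.166, 41), (0.169, 39), (0.172, 44), (0.175, 40), (0.178, 80), (0.181, 20), (0.184, 21), (0.187, 18), (0.19, 18), (0.193, 16), (0.196, 21)]
```

```bash

python3 -m creep '[[[1.4,-0.3,1],0],[[1.4,-0.3,1],0],[[1.4,-0.3,1],0]]' >/dev/null
python3 -m creep '[[[0,0,0],0],[[0,0,0],0],[[0,0,0],0],[[0,0,0],0]]' 0.1 40 >/dev/null
python3 -c "from h import *; to(.4338,.1414,.2261)"
python3 -m creep '[[[0,0,1],0],[[0,0,1],-0.1],[[0,0,1],-0.2],[[0,0,1],-0.2]]' >/dev/null
python3 -c "from h import *; to(.4338,.1414,.2261)"
```

```text
t 6.3 pos [0.4337 0.1414 0.2251] yaw 1.755 tilt [-0.      0.0002] shift [-0.   0.1 -1. ] q [-0.82  0.01  0.41  2.01 -0.    1.13 -0.22] F [-1.2 -0.2  2.4] M [-0.05  0.35  0.03] grip [ 0.41 39.63]
t 6.63 pos [0.4344 0.1417 0.225 ] yaw 1.961 tilt [0.0019 0.0014] shift [-0.1 -0.7 -1.1] q [-0.82  0.01  0.41  2.01 -0.    1.12 -0.02] F [-0.6 -0.1  9.2] M [-0.09  0.29  0.1 ] grip [ 0.41 40.34]
```

```bash

for i in 1 2 3 4; do
python3 -m creep '[[[0,0,0],-0.1],[[0,0,0],-0.2],[[0,0,0],-0.2]]' >/dev/null
python3 -c "from h import *; to(.4338,.1414,.2261)"; done
```

```text
t 6.88 pos [0.4344 0.1418 0.225 ] yaw 2.161 tilt [0.0019 0.0015] shift [-0.  -0.7 -1.1] q [-0.81  0.01  0.4   2.01 -0.    1.12  0.18] F [-0.1  0.7  8.8] M [-0.05  0.21  0.11] grip [ 0.41 40.33]
t 7.13 pos [0.4343 0.1417 0.225 ] yaw 2.361 tilt [0.0016 0.0012] shift [ 0.1 -0.6 -1.1] q [-0.81  0.01  0.4   2.01 -0.    1.12  0.38] F [-1.4 -1.   9.5] M [-0.11  0.35  0.07] grip [ 0.41 40.36]
t 7.38 pos [0.4338 0.1414 0.2241] yaw 2.56 tilt [0.0004 0.0003] shift [ 0. -0. -2.] q [-0.81  0.01  0.4   2.01 -0.    1.12  0.58] F [-0.   0.7 -1. ] M [-0.05  0.04 -0.01] grip [ 0.41 39.87]
t 7.63 pos [0.4335 0.1412 0.2236] yaw 2.756 tilt [-0.0005 -0.0003] shift [-0.2  0.3 -2.5] q [-0.81  0.01  0.4   2.01 -0.    1.12  0.78] F [-0.   0.  -0.9] M [ 0.03  0.   -0.  ] grip [ 0.41 39.89]
```

The force vanished, so the lugs are over the gaps. Lowering gently.

```bash

python3 -m creep '[[[0,0,2],0],[[0,0,4],0],[[0,0,4],0]]' >/dev/null
python3 -c "from h import *; to(.4338,.1414,.2155)"
python3 -m creep '[[[0,0,2],0],[[0,0,4],0],[[0,0,4],0]]' >/dev/null
python3 -c "from h import *; to(.4338,.1414,.2155)"
```

```text
t 7.88 pos [0.4334 0.1412 0.2194] yaw 2.752 tilt [-0.0007 -0.0004] shift [-0.3  0.3  3.9] q [-0.81  0.02  0.4   2.02 -0.01  1.11  0.78] F [-0.2  0.3 -1.3] M [-0.05  0.04  0.01] grip [ 0.41 39.91]
t 8.13 pos [0.4337 0.1414 0.2158] yaw 2.754 tilt [0. 0.] shift [-0.   0.   0.3] q [-0.81  0.02  0.4   2.02 -0.01  1.1   0.78] F [-0.2  0.4 -1.2] M [-0.01  0.02  0.03] grip [ 0.41 39.88]
```

```bash

python3 -m creep '[[[0,0,0.6],0],[[0,0,0.6],0],[[0,0,0.6],0]]' >/dev/null
python3 -c "from h import *; to(.4338,.1414,.2155)"
for i in 1 2; do
python3 -m creep '[[[0,0,0.3],0.1],[[0,0,0.5],0.2],[[0,0,0.5],0.2]]' >/dev/null
python3 -c "from h import *; to(.4338,.1414,.2155)"; done
```

```text
t 8.38 pos [0.4338 0.1414 0.2156] yaw 2.754 tilt [0.0001 0.0002] shift [-0.   0.   0.1] q [-0.81  0.02  0.4   2.02 -0.01  1.1   0.78] F [-2.   0.2  3.4] M [-0.24  0.36  0.03] grip [ 0.41 40.31]
t 8.63 pos [0.4343 0.1415 0.2156] yaw 2.548 tilt [0.0017 0.0008] shift [ 0.4 -0.4  0.1] q [-0.81  0.02  0.4   2.02 -0.01  1.1   0.57] F [ 0.3 -0.2  6.4] M [-0.13  0.12 -0.02] grip [ 0.41 40.44]
t 8.88 pos [0.4346 0.1413 0.2154] yaw 2.348 tilt [0.0022 0.0007] shift [ 0.6 -0.5 -0.1] q [-0.81  0.02  0.41  2.02 -0.01  1.1   0.37] F [ 0.1 -2.1  8.4] M [-0.4   0.09 -0.11] grip [ 0.41 40.7 ]
```

```bash

for i in 1 2 3; do
python3 -m creep '[[[0,0,0.4],0.1],[[0,0,0.9],0.2],[[0,0,0.9],0.2]]' >/dev/null
python3 -c "from h import *; to(.4338,.1414,.2115)"; done
```

```text
t 9.13 pos [0.4347 0.1413 0.2146] yaw 2.148 tilt [0.0023 0.0008] shift [ 0.6 -0.7  3.1] q [-0.82  0.02  0.41  2.02 -0.01  1.1   0.18] F [-0.8 -0.2  9.6] M [-0.35  0.21 -0.11] grip [ 0.41 40.81]
t 9.38 pos [0.4347 0.1412 0.2137] yaw 1.948 tilt [0.0024 0.0008] shift [ 0.5 -0.8  2.2] q [-0.82  0.02  0.41  2.02 -0.01  1.1  -0.02] F [ 1.2 -0.8  9.1] M [-0.32  0.07 -0.09] grip [ 0.41 40.81]
t 9.63 pos [0.4347 0.1414 0.2128] yaw 1.748 tilt [0.0025 0.001 ] shift [ 0.2 -0.9  1.3] q [-0.82  0.02  0.42  2.02 -0.01  1.09 -0.22] F [ 0.  -1.6 10.6] M [-0.33  0.12 -0.17] grip [ 0.41 40.79]
```

Sinking as expected. About 0.3 rad to the stop.

```bash

for i in 1 2; do
python3 -m creep '[[[0,0,0.4],0.1],[[0,0,0.8],0.2],[[0,0,0.8],0.2]]' >/dev/null
python3 -c "from h import *; to(.4338,.1414,.2115)"; done
```

```text
t 9.88 pos [0.4343 0.1418 0.212 ] yaw 1.549 tilt [0.0016 0.0012] shift [-0.4 -0.5  0.5] q [-0.82  0.02  0.42  2.02 -0.01  1.09 -0.42] F [-2.9 -0.2 11.2] M [-0.09  0.56  0.08] grip [ 0.41 41.2 ]
t 10.13 pos [0.4345 0.1418 0.2116] yaw 1.349 tilt [0.002  0.0012] shift [-0.6 -0.5  0.1] q [-0.83  0.02  0.42  2.02 -0.01  1.09 -0.62] F [-3.4 -1.  16.1] M [-0.43  0.9   0.41] grip [ 0.41 41.96]
```

```bash

python3 -m creep '[[[0,0,0],0.1],[[0,0,0],0.1],[[0,0,0],0.1]]' >/dev/null
python3 -c "from h import *; to(.4338,.1414,.2115)"
python3 -m creep '[[[0,0,-1],0.1],[[0,0,-1],0.1],[[0,0,-1],0.1],[[0,0,-1],0.1]]' 0.7 >/dev/null
python3 -c "from h import *; to(.4338,.1414,.2115)"
python3 -m creep '[[[0,0,-25],0],[[0,0,-60],0],[[0,0,-90],0],[[0,0,-90],0],[[0,0,-90],0]]' 1 >/dev/null
python3 - <<'E'
from h import *
to(.4338,.1414,.2115)
c=shot('side','s4.png'); P=world(c)
cv2.imwrite('pics/s4c.png',cv2.resize(c['pixels'][110:290,130:330,::-1],None,fx=3,fy=3))
o=dict(np.load('pics/s3.npz')); Q=world(o)
for X in (Q,P):
    p=X[np.hypot(X[...,0]-.4338,X[...,1]-.1415)<.031]
    h=p[(p[:,2]>.125)&(p[:,2]<.19)]
    for a,b in [(.128,.15),(.16,.19)]:
        k,e=np.histogram(p[:,2],np.arange(a,b,.001)); print([(round(float(x*1000)),int(n)) for n,x in zip(k,e)])
E
```

```text
t 10.38 pos [0.4348 0.1425 0.2116] yaw 1.255 tilt [0.0033 0.0027] shift [-1.4 -0.6  0. ] q [-0.83  0.03  0.42  2.02 -0.01  1.09 -0.72] F [ 0.6  2.6 10.4] M [ 0.6  -0.03  0.02] grip [ 0.41 41.61]
t 10.72 pos [0.4336 0.1413 0.2109] yaw 1.157 tilt [-0.0002 -0.0001] shift [ 0.2  0.1 -0.6] q [-0.83  0.02  0.42  2.03 -0.01  1.09 -0.81] F [ 0.7 -0.2  0.3] M [-0.05 -0.03 -0.02] grip [0.7 0. ]
t 11.13 pos [0.4343 0.1416 0.3024] yaw 1.157 tilt [0.0025 0.0019] shift [-0.6 -0.5 90.9] q [-0.84 -0.07  0.41  1.91  0.03  1.29 -0.85] F [ 0.1  0.4 -2. ] M [-0.01 -0.04  0.03] grip [1. 0.]
[(128, 5), (129, 6), (130, 3), (131, 5), (132, 1), (133, 4), (134, 0), (135, 4), (136, 2), (137, 3), (138, 1), (139, 2), (140, 3), (141, 3), (142, 4), (143, 32), (144, 64), (145, 9), (146, 6), (147, 11), (148, 5)]
[(160, 16), (161, 7), (162, 7), (163, 10), (164, 9), (165, 12), (166, 10), (167, 9), (168, 13), (169, 8), (170, 7), (171, 11), (172, 11), (173, 9), (174, 9), (175, 4), (176, 12), (177, 10), (178, 10), (179, 22), (180, 36), (181, 4), (182, 1), (183, 2), (184, 2), (185, 2), (186, 2), (187, 2), (188, 2)]
[(128, 3), (129, 5), (130, 20), (131, 62), (132, 28), (133, 7), (134, 6), (135, 6), (136, 9), (137, 3), (138, 9), (139, 8), (140, 7), (141, 7), (142, 6), (143, 10), (144, 7), (145, 9), (146, 4), (147, 9), (148, 7)]
[(160, 10), (161, 6), (162, 9), (163, 8), (164, 5), (165, 10), (166, 13), (167, 46), (168, 7), (169, 0), (170, 0), (171, 0), (172, 0), (173, 0), (174, 0), (175, 0), (176, 0), (177, 0), (178, 0), (179, 0), (180, 0), (181, 0), (182, 0), (183, 0), (184, 0), (185, 0), (186, 0), (187, 0), (188, 0)]
```

View pics/s4c.png

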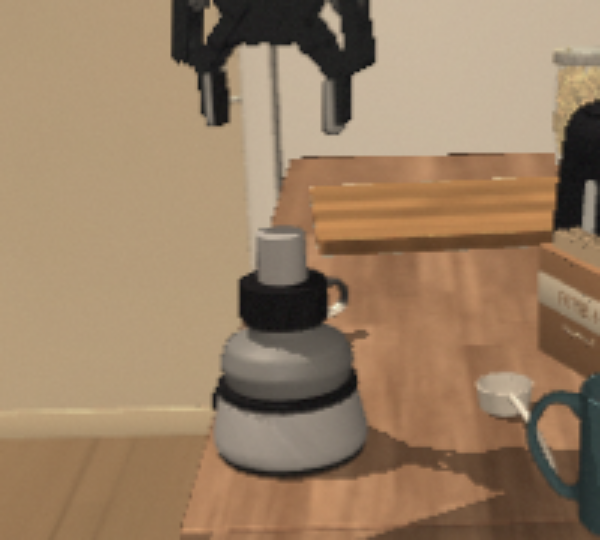

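The lid sits level on the neck at (283,300) in the crop. It is about 13 mm lower than it was on top of the threads, the gripper is clear above it, and the stop was felt as a rise in twist moment to 0.41 N m. Handing in.

```bash
python3 -c "from workcell import manip; print(manip.hand_in())"
```

```text
the job is handed in; nothing more can be done
None
```

I set the lid on the neck, turned it back until it dropped between the threads, screwed it clockwise to the stop and released it at about 11 s, touching none of the other things; I handed the job in, but the interface returned no verdict.

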